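Bleed the bench air line and preset its throttle valve

TASK

The air main is shut off: squeeze the trigger of the bench blow gun all the way for about a second to bleed the line, then let it spring right back. Next take the wheel valve by the handle on its rim, close it clockwise to its stop and open it again by exactly two turns. Finish while still gripping the handle and holding the wheel at that setting, and leave everything else on the bench where it stands.

Things in the scene. Friction and masses are not known exactly. Their poses are not given: they have to be found in the camera images.
- trigger (a joint): the blow gun's trigger, a black lever hinged at the barrel; rad: 0 = released, 0.18 = squeezed right up to the grip. A spring returns it: about 4.5 N at the middle of the lever starts it moving, about 10 N there brings it home. It swings sideways (level), towards the grip
- trigger_pad (a point): middle of the trigger's outer face, where a finger presses; the lever is 72 mm long, 20 mm high, 9 mm thick; this point moves 8 mm from released to squeezed
- gun_squeeze (a point): on the gun's grip, half-way up: the point midway between the back of the grip and the trigger's outer face when the trigger is squeezed. Across the gun's x axis, grip and trigger together measure 55 mm released and 47 mm squeezed here; the grip's back lies 24 mm from this point towards the gun's -x, the grip is 28 mm high. Space below it and 30 mm along the grip to each side is free
- air_gun: fixed bench blow gun of bare aluminium lying on its side 150 mm above the bench, screwed to a steel standpipe at the butt of its grip. Origin on the bench top below the middle of the grip. x = where the nozzle points and the side of the grip on which the trigger is; the grip lies along y (barrel 62 mm to +y, standpipe 87 mm to -y); z up. A drying rack with upright glass slides stands fixed under the nozzle, 175 mm to +x, 85 mm high
- handwheel (a joint): angle of the valve's black three-spoke hand wheel, rad: 0 = closed on its stop, growing as it is opened (anticlockwise from above, right-hand thread: clockwise closes); one turn is 6.283, it has four and a half turns in all and starts somewhere between 0.4 and 1.1 turns open. It turns about a vertical axis, stays where it is left, and needs about 2 to 3 N at the handle. The wheel does not rise; the bare steel stem climbs 4 mm a turn through its hub
- wheel_hub (a point): centre of the hand wheel, on its axis at the hub's top face, 182 mm above the bench; the rim is 124 mm across outside, 16 mm thick, its top 179 mm above the bench; the stem stands 4 to 12 mm above this point as long as the valve is less than two turns open
- handle_grip (a point): centre of the wheel's handle, 212 mm above the bench: an upright round steel handle, 22 mm across and 58 mm tall (from 180 to 238 mm above the bench), standing on the rim 54 mm from the wheel's axis; it spins freely on its own pin, so the hand can go round in a circle without turning
- handle: the same handle; origin at its foot on the rim, z up
- valve: fixed brass throttle valve between two steel standpipes (80 mm to its +y and -y, reaching 92 mm high); origin on the bench top below the wheel's axis
- petri_dish: loose bystander, glass dish 94 mm across, 16 mm high; origin under its centre
- dropper_bottle: loose bystander, amber bottle 38 mm across, 101 mm tall; origin under its centre
- slide_box: loose bystander, flat grey box 85 x 110 x 30 mm; origin under its centre
- forceps: loose bystander, steel forceps 120 mm long; origin under the middle
- vertebra_model: loose bystander, pale blue vertebra model 90 mm wide, 84 mm tall on a wooden foot; origin under its centre
Things that resemble listed ones, but are neither listed nor needed, are in the scene too. What is shaped like the valve but purple or red is not meant.

How it is judged:
On the way, in this order (a step that is already met when the one before it is completed fails the run):
1. the gun's trigger is squeezed home (within 0.03 rad of its end) for half a second (value of joint trigger above 0.15 rad), for 0.5 s.
2. the trigger has sprung back (value of joint trigger below 0.03 rad), for 0.1 s.
3. the wheel is closed on its stop (within 0.07 rad) (value of joint handwheel below 0.07 rad), for 0.2 s.
At the end, for the whole second after the job is handed in: the wheel stands two turns (12.57 rad, within 0.26 rad = 15 degrees) open from its stop and still; the fingers grip its handle (more than 3 N, the grasp within 30 mm of the handle's centre); the trigger is released (value of joint handwheel between 12.3064 and 12.8264 rad and velocity of joint handwheel between -0.05 and 0.05 rad/s and contact force between the fingers and handle above 3 N and distance between the grasp point and handle_grip below 0.03 m and value of joint trigger below 0.03 rad); the arm keeps its last pose, push and grip.
It fails at once if a bystander is shifted by more than 30 mm or knocked over (distance of any of petri_dish, dropper_bottle, slide_box, forceps, vertebra_model from where it was at the start of the episode above 0.03 m or angle between any of petri_dish, dropper_bottle, slide_box, forceps, vertebra_model's own z axis and vertical above 0.5 rad).
It also fails if it takes over 72 s, if anything falls off the work surface, if the arm or the gripper's body presses on something with over 40 N, if the wrist force passes 120 N, or if a joint passes its speed limit or range.

ROBOT

A 6-joint arm with a two-finger parallel gripper is mounted at the origin on the work surface. World frame = base frame: x ahead of the robot, y to its left, z up, the work surface at z = 0. Lengths are in m, angles in rad, forces in N, time in s.
With the tool pointing down it reaches from about 0.275 to 0.975 m from the base axis. Payload 8.4 kg.
Tool frame: the origin (TCP) lies on the centre line of the jaws, within the pads' length; the fingertips stand 14 mm ahead of it and the grasp point (between the pads) lies 5 mm behind it (robot.tcp_to_tips is the distance from the TCP to the fingertips, in m); z points along the fingers, y is the direction in which the jaws open and shut (so a half turn about z gives the same grasp; the last joint's range is limited). The gripper opens to 92 mm and grips with 3 to 60 N. Pads are 20 mm wide; open, the fingers measure 128 mm over their backs; the gripper's body (75 mm by 189 mm) begins 69 mm behind the grasp point.
Start: joints at [-1.143, 0.353, 1.633, -0, 1.155, -0.002], TCP at [0.26, -0.568, 0.229] pointing down, gripper open.
Joint ranges: [-2.63, 2.63], [-0.92, 2.1], [0.06, 2.66], [-1.3, 4.44], [0, 2.69], [-3.02, 3.02]. Speed limits (rad/s): [2.22, 2.22, 2.79, 3.14, 3.14, 3.14].

INTERFACE

Orientations are given as [roll, pitch, yaw] about the fixed x, y, z axes, in that order (R = Rz(yaw) Ry(pitch) Rx(roll)).
In Python, from cell import robot, cams gives the robot as it stands. The module is installed in compiled form; this text tells all that it offers.
- The arm moves only by the tool move_arm, never from a script. Its argument "targets" is a list that holds one entry, the list of rows, each a list of 7 numbers: the turn, a rotation vector about the tool's x, y, z in rad, then the shift along the tool's x, y, z in cm, then the closure, from 0 (fully open) to 1 (shut). A call has 1 to 8 rows; each row shifts and turns the commanded pose from where the row before left it, along the tool's axes as they then stand; what a row does not reach is not made up. A row lasts 1/12 s, in which the tool goes at most 41.7 mm and 7.16 degrees, less where a joint would pass 70% of its speed; a pose out of reach is approached as far as the arm can. A call is refused whole if a number of a shift passes 4.17 or a number of a turn 0.125, either way. A call with a gripper value outside its range is refused whole. The fingers move at their own pace and stop on an object; "force" is the grip in N (left out, the last holds). Time passes only in rows, so rows that do not move let the fingers close. It gives the time, the measured TCP pose, the force and the opening at its end, in the units of the state.
- robot.state(): the state, without advancing time (a new reading comes with each control period).
- cams.read_camera(name): name is "scene" or "top" or "wrist"; returns a dict with "pixels" (420x560x3 uint8, red, green, blue), "z_map" (420x560 float32, m along the optical axis (not along the pixel's ray), 0 where there is no reading), "mtx" (3x3 intrinsics, pixels), "R" (3x3) and "t" (3): a world point X has camera coordinates R X + t; the wrist camera has in their place "T_tool_cam" (4x4, takes a point from camera to tool coordinates, whose origin is the TCP and whose axes are the flange's). Camera axes: x right, y down, z forward; pixel columns grow to the right and rows downward; lengths in m; the calibration is good to about 2 mm. A picture is of the moment at which its call begins: read the wrist's pose just before it.
- robot.sign_off(): hands the job in, once; it reports no verdict.
Trained networks look in a picture, given as the dict that the camera call returned (one of the last four; its "shot" number tells which), for a name from the list of things; names that differ only in an ending like _2 or _b are one class to them, and where a whole thing is asked for, a point or a joint stands for the part that bears it (a point fixed in the world has none). Each returns a list of dicts, best first, with "p" (0 to 1); they miss things now and then, are a little off and sometimes report something else, mostly with a low value. They report only what shows in the picture. A call takes as long as a camera call. They do not tell look-alikes from the thing itself.
- cams.look_for(picture, name): "centre" ([x, y, z] in m, in world coordinates, good to about 4 mm: the middle of the surface that is visible of it).
- cams.mark_of(picture, name): "centre" ([x, y, z] in m, in world coordinates, good to about 4 mm: a listed point, or the origin of a listed thing).
The state is a dict: "t": time; "qpos": joint angles; "joint_vel": joint speeds; "joint_torque": joint torques, N m; "tcp_pos": TCP position; "tcp_rot": TCP orientation; "wrist_force": force on the tool from outside, world axes, zero at the start; "torque": the same for the moment, N m; "grip_width": opening from 0.0 (shut) to 1.0 (fully open).
Only numpy, scipy, OpenCV 4.12 (cv2) and the standard library are available. Lean on these libraries where they do the work, as an engineer would, in place of code of your own. Each camera call takes 0.05 s, during which the arm holds its last target. There are 200 camera calls.

## Working session

There is one attempt and no reset: what is moved stays moved. The work goes in short steps, Python scripts to look and compute and a tool call to move; the robot and the scene stay as the last step left them, time stands still between calls to the robot, and variables do not carry over. Pictures are saved under pics/ and viewed, about 8 in all and at most 12, crops included, and the job is handed in when it is done.

Besides the shell and the picture viewer there is one more tool, called after "Call:" as name([rows], argument=value, ...), one row to a line, values as JSON. move_arm: Moves the arm, as the interface text tells. Its arguments: {"type":"object","properties":{"targets":{"type":"array","items":{"type":"array","items":{"type":"array","items":{"type":"number"}}}},"force":{"type":"number"}},"required":["targets"]}

```bash
mkdir -p pics
cat > h.py <<'E'
from cell import robot, cams
import numpy as np, cv2
def snap(n,f):
    p=cams.read_camera(n); cv2.imwrite('pics/'+f,p['pixels'][:,:,::-1]); return p
def proj(p,X):
    c=p['R']@np.array(X)+p['t']; u=p['mtx']@c; return (u[:2]/u[2]).round()
E
python3 - <<'E'
from h import *
print(robot.state())
for n in('scene','top'):
    p=snap(n,n+'.png')
    for nm in('trigger_pad','gun_squeeze','air_gun','wheel_hub','handle_grip','valve','dropper_bottle','vertebra_model','petri_dish','slide_box','forceps'):
        for r in cams.mark_of(p,nm)[:3]: print(n,nm,np.round(r['centre'],3),round(r['p'],2),proj(p,r['centre']))
E
```

```text
{'t': 0.0, 'qpos': array([-1.14338453e+00,  3.53645855e-01,  1.63410972e+00, -9.13203395e-06,
        1.15516402e+00, -2.40855852e-03]), 'joint_vel': array([-0.00231705, -0.00026553,  0.00028055,  0.00128677,  0.00024397,
       -0.00096964]), 'joint_torque': array([-2.85543807e-03, -5.93840146e+01, -3.34216654e+01,  6.94960216e-02,
        2.32601183e-02, -1.27547860e-04]), 'tcp_pos': array([ 0.26024704, -0.56774181,  0.22787555]), 'tcp_rot': array([-3.14026570e+00,  5.15362103e-06,  4.29824049e-01]), 'wrist_force': array([ 0.47063116,  0.5985504 , -0.42394211]), 'torque': array([-0.01215207,  0.04042366,  0.00454105]), 'grip_width': 1.0012080002322172}
scene trigger_pad [ 0.593 -0.248  0.149] 0.75 [205. 332.]
scene gun_squeeze [ 0.565 -0.241  0.15 ] 0.89 [197. 321.]
scene wheel_hub [0.522 0.201 0.186] 0.8 [316. 174.]
scene wheel_hub [0.469 0.475 0.181] 0.66 [358. 115.]
scene wheel_hub [0.253 0.347 0.18 ] 0.59 [268. 110.]
scene handle_grip [0.568 0.18  0.21 ] 0.77 [327. 179.]
scene handle_grip [0.518 0.45  0.213] 0.66 [370. 116.]
scene handle_grip [0.302 0.321 0.214] 0.48 [275. 110.
[... 971 characters left out ...]
. 180.]
top handle_grip [0.564 0.182 0.184] 0.44 [234. 182.]
top valve [0.256 0.35  0.001] 0.97 [168. 320.]
top valve [0.472 0.473 0.001] 0.56 [121. 230.]
top valve [ 0.353 -0.113 -0.001] 0.31 [360. 282.]
top dropper_bottle [ 0.614 -0.004  0.002] 0.56 [316. 175.]
top dropper_bottle [ 0.558 -0.239 -0.001] 0.28 [411. 199.]
top vertebra_model [ 0.703 -0.007  0.003] 0.78 [317. 140.]
top petri_dish [ 0.495 -0.007  0.002] 0.86 [317. 223.]
top petri_dish [ 0.555 -0.237 -0.001] 0.43 [410. 200.]
top slide_box [ 0.345  0.133 -0.002] 0.68 [259. 284.]
top slide_box [ 0.702 -0.006  0.003] 0.46 [317. 140.]
top forceps [ 0.35  -0.114 -0.003] 0.81 [361. 283.]
top forceps [0.564 0.181 0.184] 0.66 [235. 181.]
```

View pics/scene.png

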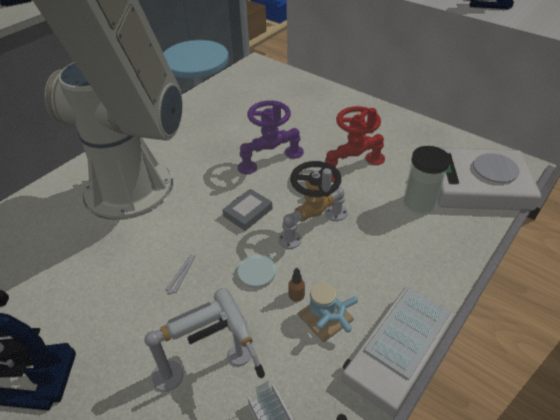

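View pics/top.png

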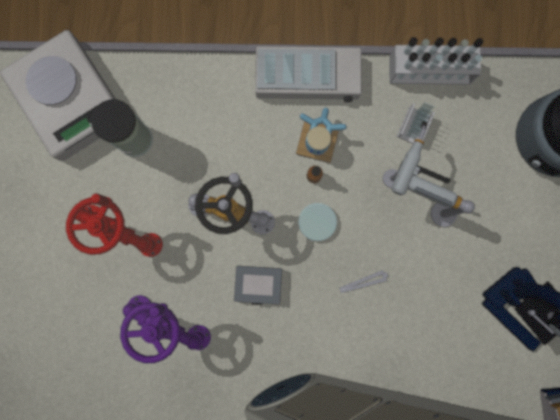

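The black-wheeled brass valve is at (222,203) in the top view, handle at (235,180). The gun's grip runs from (410,185) to (468,206) with the trigger on its upper side. The purple and red valves are decoys. Next I refine gun yaw and wheel centre from depth.

```bash
cat >> h.py <<'E'
def cloud(p):
    R,t=p.get('R'),p.get('t')
    if R is None:
        s=robot.state(); from scipy.spatial.transform import Rotation as Ro
        T=np.eye(4);T[:3,:3]=Ro.from_euler('xyz',s['tcp_rot']).as_matrix();T[:3,3]=s['tcp_pos'];T=T@p['T_tool_cam']
        R=T[:3,:3].T;t=-R@T[:3,3]
    z=p['z_map'];v,u=np.indices(z.shape);K=p['mtx']
    C=np.stack([(u-K[0,2])/K[0,0]*z,(v-K[1,2])/K[1,1]*z,z],-1)
    W=(C-t)@R; W[z==0]=np.nan; return W
E
cat > m.py <<'E'
from h import *
for n in('top','scene'):
    p=cams.read_camera(n);W=cloud(p);I=p['pixels'].astype(int)
    X=W.reshape(-1,3);c=I.reshape(-1,3)
    # grip
    d=X-[.563,-.242,0];g=np.array([np.cos(-.35),np.sin(-.35)]);a=d[:,:2]@g;b=d[:,:2]@[-g[1],g[0]]
    br=c.mean(1)
    m=(abs(b)<.04)&(abs(a)<.05)&(X[:,2]>.14)&(X[:,2]<.19)
    for nm,k in(('grip',m&(br>90)),('dark',m&(br<50))):
        if k.sum()<10: continue
        Q=X[k];mu=Q.mean(0);w,V=np.linalg.eigh(np.cov((Q-mu)[:,:2].T));v=V[:,1]*np.sign(V[1,1])
        print(n,nm,k.sum(),mu.round(4),'axis deg from y',np.degrees(np.arctan2(v[0],v[1])).round(1),'z95',np.nanpercentile(Q[:,2],95).round(3),'a',np.percentile(a[k],[3,97]).round(4))
    # wheel
    m=(np.hypot(X[:,0]-.52,X[:,1]-.203)<.075)&(abs(X[:,2]-.176)<.008)&(br<70)
    Q=X[m];Q=Q[np.hypot(Q[:,0]-.52,Q[:,1]-.203)>.042]
    A=np.c_[2*Q[:,:2],np.ones(len(Q))];s=np.linalg.lstsq(A,(Q[:,:2]**2).sum(1),rcond=None)[0]
    print(n,'wheel',len(Q),s[:2].round(4),'r',np.sqrt(s[2]+s[:2]@s[:2]).round(4))
    m=(np.hypot(X[:,0]-.566,X[:,1]-.178)<.03)&(X[:,2]>.225)&(X[:,2]<.245)
    print(n,'handle top',m.sum(),np.nanmedian(X[m],0).round(4), (np.nanmin(X[m],0).round(4),np.nanmax(X[m],0).round(4)) if m.sum() else '')
    m=(X[:,0]>.15)&(X[:,0]<.8)&(X[:,1]<-.3)&(X[:,2]>.05)
    print('tall right stuff',m.sum(),np.nanmin(X[m],0).round(2),np.nanmax(X[m],0).round(2))
E
python3 m.py
```

```text
top grip 469 [ 0.5576 -0.238   0.1622] axis deg from y 22.0 z95 0.167 a [-0.0221  0.0187]
top dark 76 [ 0.588  -0.2457  0.1587] axis deg from y 22.6 z95 0.162 a [0.0213 0.0276]
top wheel 907 [0.5158 0.2033] r 0.0529
top handle top 99 [0.562  0.1776 0.2362] (array([0.5527, 0.1676, 0.2252]), array([0.5731, 0.1879, 0.2421]))
tall right stuff 4876 [ 0.23 -0.57  0.05] [ 0.8  -0.3   0.25]
scene grip 702 [ 0.5641 -0.2423  0.1607] axis deg from y 24.1 z95 0.165 a [-0.017   0.0137]
scene dark 258 [ 0.597  -0.2478  0.1553] axis deg from y 21.9 z95 0.16 a [0.0284 0.0374]
scene wheel 699 [0.5229 0.199 ] r 0.0541
scene handle top 74 [0.57   0.1725 0.2342] (array([0.5574, 0.1644, 0.225 ]), array([0.5785, 0.1858, 0.2393]))
tall right stuff 3361 [ 0.26 -0.53  0.05] [ 0.55 -0.3   0.24]
```

Call:
move_arm([
  [[0, 0, 0, 0, 0, -3, 0], [0, 0, 0, 0, 0, -3, 0], [0, 0, 0, 0, 0, -3, 0], [0, 0, 0, 0, 0, -1, 0]],
])

```text
t: 1.63
tcp_pos: [0.2611, -0.5696, 0.3333]
tcp_rot: [3.136, 0.0, 0.43]
wrist_force: [0.5, -1.0, 0.0]
grip_width: 0.997
```

Call:
move_arm([
  [[0, 0, 0, 3.8, -1.55, 0, 0], [0, 0, 0, 3.8, -1.55, 0, 0], [0, 0, 0, 3.8, -1.55, 0, 0], [0, 0, 0, 3.8, -1.55, 0, 0], [0, 0, 0, 3.8, -1.55, 0, 0], [0, 0, 0, 3.8, -1.55, 0, 0], [0, 0, 0, 3.8, -1.55, 0, 0], [0, 0, 0, 3.8, -1.55, 0, 0]],
])

```text
t: 2.3
tcp_pos: [0.486, -0.327, 0.3281]
tcp_rot: [-3.141, 0.0, 0.43]
wrist_force: [0.6, -0.7, 0.4]
grip_width: 0.998
```

Call:
move_arm([
  [[0, 0, 0, 3.6, -1.6, 0, 0], [0, 0, 0, 3.6, -1.6, 0, 0], [0, 0, 0, 3.5, -1.6, 0, 0], [0, 0, -0.12, 0, 0, 0, 0], [0, 0, -0.12, 0, 0, 0, 0], [0, 0, -0.12, 0, 0, 0, 0], [0, 0, -0.12, 0, 0, 0, 0], [0, 0, -0.12, 0, 0, 0, 0]],
])

```text
t: 2.97
tcp_pos: [0.5623, -0.2402, 0.3278]
tcp_rot: [-3.141, 0.0, 1.036]
wrist_force: [0.3, -0.3, -0.7]
grip_width: 1.0
```

Call:
move_arm([
  [[0, 0, -0.12, 0, 0, 0, 0], [0, 0, -0.04, 0, 0, 0, 0], [0, 0, 0, 0, 0, 0, 0], [0, 0, 0, 0, 0, 0, 0]],
])

```text
t: 3.3
tcp_pos: [0.5622, -0.2405, 0.328]
tcp_rot: [-3.141, -0.0, 1.188]
wrist_force: [-0.7, -0.3, -0.8]
grip_width: 1.0
```

```bash
cat > w.py <<'E'
from h import *
import sys
print({k:np.round(v,4) for k,v in robot.state().items() if k in('t','tcp_pos','tcp_rot')})
p=snap('wrist',sys.argv[1]);W=cloud(p);np.save('W.npy',W)
for nm in sys.argv[2:]:
    for r in cams.mark_of(p,nm)[:2]: print(nm,np.round(r['centre'],4),round(r['p'],2))
X=W.reshape(-1,3);br=p['pixels'].reshape(-1,3).mean(1)
d=X-[.563,-.242,0];g=np.array([np.cos(-.38),np.sin(-.38)]);a=d[:,:2]@g;b=d[:,:2]@[-g[1],g[0]]
m=(abs(b)<.03)&(abs(a)<.06)&(X[:,2]>.13)&(X[:,2]<.2)
for nm,k in(('all',m),('grip',m&(br>90)),('dark',m&(br<50))):
    if k.sum()<10: continue
    Q=X[k];mu=Q.mean(0);w,V=np.linalg.eigh(np.cov((Q-mu)[:,:2].T));v=V[:,1]*np.sign(V[1,1])
    print(nm,k.sum(),mu.round(4),np.degrees(np.arctan2(v[0],v[1])).round(1),'a',np.percentile(a[k],[1,50,99]).round(4),'z',np.percentile(Q[:,2],[5,95]).round(3))
E
python3 w.py w1.png trigger_pad gun_squeeze air_gun
```

```text
{'t': np.float64(3.3), 'tcp_pos': array([ 0.5622, -0.2405,  0.328 ]), 'tcp_rot': array([-3.1409, -0.    ,  1.188 ])}
trigger_pad [ 0.5978 -0.2512  0.1545] 0.56
gun_squeeze [ 0.5683 -0.2444  0.1513] 0.67
all 2052 [ 0.5648 -0.2417  0.1631] 45.0 a [-0.0217 -0.0012  0.0323] z [0.158 0.166]
grip 1664 [ 0.5593 -0.2394  0.1639] 27.8 a [-0.0218 -0.0055  0.0325] z [0.159 0.166]
```

View pics/w1.png

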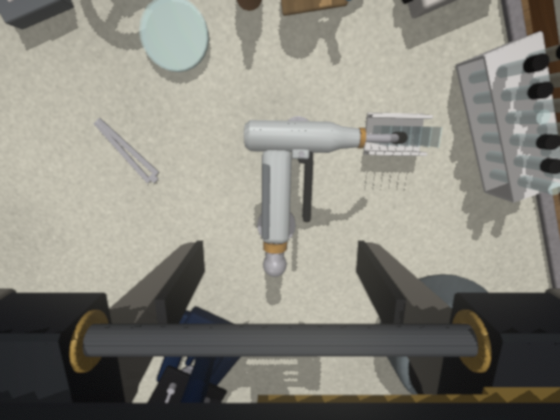

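The gun is seen squarely from above, grip at columns 263–292 and trigger at 303–312. The slots on either side are free, so I descend.

Call:
move_arm([
  [[0, 0, 0, -0.1, 0.5, 3, 0], [0, 0, 0, 0, 0, 3, 0], [0, 0, 0, 0, 0, 3, 0], [0, 0, 0, 0, 0, 3, 0], [0, 0, 0, 0, 0, 3, 0], [0, 0, 0, 0, 0, 2, 0], [0, 0, 0, 0, 0, 1.3, 0], [0, 0, 0, 0, 0, 0, 0]],
])

```text
t: 4.17
tcp_pos: [0.5651, -0.2427, 0.1428]
tcp_rot: [-3.137, -0.0, 1.189]
wrist_force: [-0.3, 0.3, -0.3]
grip_width: 1.0
```

Call:
move_arm([
  [[0, 0, 0, 0, 0, 0, 0.3], [0, 0, 0, 0, 0, 0, 0.4], [0, 0, 0, 0, 0, 0, 0.6], [0, 0, 0, 0, 0, 0, 0.6], [0, 0, 0, 0, 0, 0, 0.6], [0, 0, 0, 0, 0, 0, 0.6], [0, 0, 0, 0, 0, 0, 0.6], [0, 0, 0, 0, 0, 0, 0.6]],
], force=25)

```text
t: 4.83
tcp_pos: [0.5646, -0.2429, 0.1463]
tcp_rot: [-3.137, 0.0, 1.188]
wrist_force: [-10.0, 1.5, 12.0]
grip_width: 0.525
```

Call:
move_arm([
  [[0, 0, 0, 0, 0, 0, 0.7], [0, 0, 0, 0, 0, 0, 0.7], [0, 0, 0, 0, 0, 0, 0.7], [0, 0, 0, 0, 0, 0, 0.7], [0, 0, 0, 0, 0, 0, 0.7], [0, 0, 0, 0, 0, 0, 0.7], [0, 0, 0, 0, 0, 0, 0.7], [0, 0, 0, 0, 0, 0, 0.7]],
], force=45)

```text
t: 5.5
tcp_pos: [0.5644, -0.2429, 0.1463]
tcp_rot: [-3.137, -0.0, 1.187]
wrist_force: [-11.6, 1.3, 13.4]
grip_width: 0.517
```

Call:
move_arm([
  [[0, 0, 0, 0, -0.1, -0.1, 0.7], [0, 0, 0, 0, 0, 0, 0.7], [0, 0, 0, 0, 0, 0, 0.7], [0, 0, 0, 0, 0, 0, 0.7], [0, 0, 0, 0, 0, 0, 0.7], [0, 0, 0, 0, 0, 0, 0.7], [0, 0, 0, 0, 0, 0, 0.7], [0, 0, 0, 0, 0, 0, 0.7]],
])

```text
t: 6.17
tcp_pos: [0.5644, -0.2428, 0.1464]
tcp_rot: [-3.139, 0.0, 1.188]
wrist_force: [-6.5, -1.3, 3.0]
grip_width: 0.515
```

Run:
```python
from h import *
p=snap('wrist','w2.png')
```

```text
(no output)
```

View pics/w2.png

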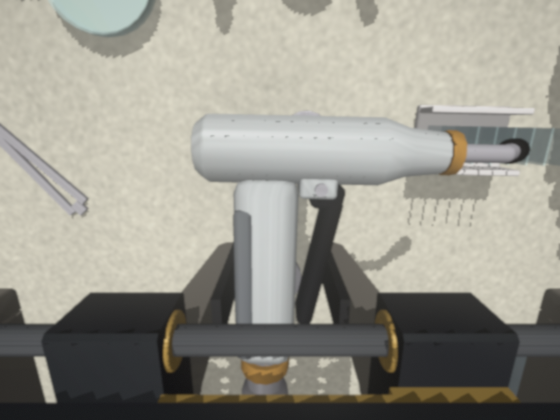

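Squeeze confirmed: the lever lies at an angle with its end at (300,318) against the grip edge, and the 47.4 mm opening matches the 47 mm squeezed size. Now I release and go over to the wheel.

Call:
move_arm([
  [[0, 0, 0, 0, 0, 0, 0.3], [0, 0, 0, 0, 0, 0, 0], [0, 0, 0, 0, 0, 0, 0], [0, 0, 0, 0, 0, 0, 0], [0, 0, 0, 0, 0, 0, 0], [0, 0, 0, 0, 0, 0, 0], [0, 0, 0, 0, 0, -1, 0], [0, 0, 0, 0, 0, -2, 0]],
])

```text
t: 6.88
tcp_pos: [0.5643, -0.2423, 0.1752]
tcp_rot: [-3.137, -0.0, 1.19]
wrist_force: [-0.5, 0.0, -0.4]
grip_width: 0.999
```

Call:
move_arm([
  [[0, 0, 0, 0, 0, -3, 0], [0, 0, 0, 0, 0, -3, 0], [0, 0, 0, 0, 0, -3, 0], [0, 0, 0, 0, 0, -3, 0], [0, 0, 0, 0, 0, -3, 0], [0, 0, 0, 0, 0, -1, 0], [0, 0, 0, 0, 0, 0, 0], [0, 0, 0, 0, 0, 0, 0]],
])

```text
t: 7.55
tcp_pos: [0.5655, -0.2429, 0.3364]
tcp_rot: [3.141, 0.0, 1.19]
wrist_force: [0.4, 0.2, -0.1]
grip_width: 0.999
```

```bash
sed -i 's/^print/print/' w.py; python3 w.py w3.png trigger_pad gun_squeeze
```

```text
{'t': np.float64(7.55), 'tcp_pos': array([ 0.5655, -0.2429,  0.3364]), 'tcp_rot': array([3.1413, 0.    , 1.1898])}
trigger_pad [ 0.5975 -0.2535  0.1548] 0.8
gun_squeeze [ 0.5694 -0.2448  0.1486] 0.58
all 1946 [ 0.564  -0.2415  0.1618] 41.9 a [-0.0223 -0.0024  0.0313] z [0.157 0.165]
grip 1588 [ 0.5587 -0.2392  0.1625] 27.5 a [-0.0224 -0.0059  0.0315] z [0.157 0.165]
```

Call:
move_arm([
  [[0, 0, 0, 3.8, -1.5, 0, 0], [0, 0, 0, 3.8, -1.5, 0, 0], [0, 0, 0, 3.8, -1.5, 0, 0], [0, 0, 0, 3.8, -1.5, 0, 0], [0, 0, 0, 3.8, -1.5, 0, 0], [0, 0, 0, 3.8, -1.5, 0, 0], [0, 0, 0, 3.8, -1.5, 0, 0], [0, 0, 0, 3.8, -1.5, 0, 0]],
])

```text
t: 8.37
tcp_pos: [0.5664, 0.0857, 0.335]
tcp_rot: [-3.139, 0.001, 1.19]
wrist_force: [1.2, 0.5, 0.4]
grip_width: 1.001
```

Call:
move_arm([
  [[0, 0, 0, 3.8, -1.5, 0, 0], [0, 0, 0, 3.8, -1.5, 0, 0], [0, 0, -0.12, 0.8, -0.4, 0, 0], [0, 0, -0.12, 0, 0, 0, 0], [0, 0, -0.12, 0, 0, 0, 0], [0, 0, -0.12, 0, 0, 0, 0], [0, 0, -0.12, 0, 0, 0, 0], [0, 0, -0.12, 0, 0, 0, 0]],
])

```text
t: 9.03
tcp_pos: [0.5664, 0.1744, 0.3347]
tcp_rot: [-3.139, -0.0, 1.916]
wrist_force: [0.7, 0.2, -0.4]
grip_width: 0.998
```

Call:
move_arm([
  [[0, 0, -0.12, 0, 0, 0, 0.2], [0, 0, -0.12, 0, 0, 0, 0.4], [0, 0, 0, 0, 0, 0, 0.4], [0, 0, 0, 0, 0, 0, 0.4], [0, 0, 0, 0, 0, 0, 0.4], [0, 0, 0, 0, 0, 0, 0.4]],
], force=20)

```text
t: 9.53
tcp_pos: [0.5669, 0.1744, 0.3361]
tcp_rot: [-3.141, -0.0, 2.147]
wrist_force: [0.2, -0.5, -0.0]
grip_width: 0.606
```

```bash
cat > v.py <<'E'
from h import *
import sys
p0=robot.state();print(p0['t'],p0['tcp_pos'].round(4),p0['tcp_rot'].round(3),p0['grip_width'],p0['wrist_force'].round(1))
for n in ('wrist','top'):
    p=snap(n,n+sys.argv[1])
    for nm in('handle_grip','wheel_hub','handle'):
        for r in cams.mark_of(p,nm)[:2]: print(n,nm,np.round(r['centre'],4),round(r['p'],2))
    if n=='top': continue
    X=cloud(p).reshape(-1,3)
    m=(np.hypot(X[:,0]-.566,X[:,1]-.177)<.03)&(X[:,2]>.228)&(X[:,2]<.245)
    print('handle top',m.sum(),X[m].mean(0).round(4),X[m].min(0).round(4),X[m].max(0).round(4))
    m=(np.hypot(X[:,0]-.52,X[:,1]-.2)<.075)&(abs(X[:,2]-.177)<.006);Q=X[m]
    Q=Q[np.hypot(Q[:,0]-.52,Q[:,1]-.2)>.042]
    A=np.c_[2*Q[:,:2],np.ones(len(Q))];s=np.linalg.lstsq(A,(Q[:,:2]**2).sum(1),rcond=None)[0]
    print('wheel',len(Q),s[:2].round(4),np.sqrt(s[2]+s[:2]@s[:2]).round(4),np.percentile(Q,[1,99],axis=0).round(4))
E
python3 v.py 4.png
```

```text
9.5333 [0.5669 0.1744 0.3361] [-3.141 -0.     2.147] 0.6064669665148302 [ 0.2 -0.5 -0. ]
wrist handle_grip [0.5654 0.1789 0.2116] 0.94
wrist wheel_hub [0.518  0.2023 0.1829] 0.95
wrist handle [0.5594 0.18   0.1783] 0.9
handle top 480 [0.5632 0.1792 0.2369] [0.5534 0.1671 0.2281] [0.5745 0.1889 0.2401]
wheel 5056 [0.5169 0.204 ] 0.0529 [[0.4583 0.1461 0.1728]
 [0.5749 0.2626 0.1813]]
top handle_grip [0.3015 0.325  0.2124] 0.68
top handle_grip [0.5192 0.4517 0.2135] 0.52
top wheel_hub [0.5145 0.2033 0.1842] 0.83
top wheel_hub [0.249  0.3453 0.1812] 0.78
top handle [0.5219 0.4534 0.1826] 0.74
top handle [0.3    0.3213 0.1758] 0.62
```

Call:
move_arm([
  [[0, 0, 0, 0.5, 0, 3, 0.4], [0, 0, 0, 0, 0, 3, 0.4], [0, 0, 0, 0, 0, 2.5, 0.4], [0, 0, 0, 0, 0, 2, 0.4], [0, 0, 0, 0, 0, 1.5, 0.4], [0, 0, 0, 0, 0, 0.6, 0.4], [0, 0, 0, 0, 0, 0, 0.4]],
])

```text
t: 10.52
tcp_pos: [0.5636, 0.1784, 0.2092]
tcp_rot: [-3.139, -0.001, 2.15]
wrist_force: [-1.3, -0.4, -0.2]
grip_width: 0.599
```

Call:
move_arm([
  [[0, 0, 0, 0, 0, 0, 0.6], [0, 0, 0, 0, 0, 0, 0.8], [0, 0, 0, 0, 0, 0, 0.9], [0, 0, 0, 0, 0, 0, 0.9], [0, 0, 0, 0, 0, 0, 0.9], [0, 0, 0, 0, 0, 0, 0.9]],
], force=30)

```text
t: 11.02
tcp_pos: [0.5646, 0.1788, 0.2112]
tcp_rot: [3.141, 0.0, 2.15]
wrist_force: [-0.7, -1.0, 3.0]
grip_width: 0.231
```

```bash
cat > c.py <<'E'
# rows of n steps of da deg about C from the measured TCP; optional radius
import sys
from h import *
C=np.array([float(sys.argv[1]),float(sys.argv[2])]);da=np.radians(float(sys.argv[3]));n=int(sys.argv[4])
s=robot.state();P=s['tcp_pos'][:2];y=s['tcp_rot'][2]
d=P-C;a=np.arctan2(d[1],d[0]);r=np.hypot(*d)
print('pos',s['tcp_pos'].round(4),'ang',np.degrees(a).round(1),'r',r.round(4),'yaw',y.round(3),'F',s['wrist_force'].round(1),'w',s['grip_width'].round(3))
a0,r0=(a,r) if len(sys.argv)<6 else (np.radians(float(sys.argv[5])),.054)
ex=np.array([np.cos(y),np.sin(y)]);ey=np.array([np.sin(y),-np.cos(y)])
q=P if len(sys.argv)<6 else C+r0*np.array([np.cos(a0),np.sin(a0)])
rows=[]
for i in range(1,n+1):
    t=C+.054*np.array([np.cos(a0+i*da),np.sin(a0+i*da)]);v=t-q;rows.append([round(100*v@ex,2),round(100*v@ey,2)])
    q=q+ex*rows[-1][0]/100+ey*rows[-1][1]/100
for i in range(0,n,8): print(rows[i:i+8])
E
python3 c.py .5175 .203 -15 24; python3 v.py 5.png
```

```text
11.0167 [0.5646 0.1788 0.2112] [3.141 0.    2.15 ] 0.2313859428132064 [-0.7 -1.   3. ]
wrist handle_grip [0.5636 0.1745 0.2113] 0.74
wrist wheel_hub [0.5201 0.2065 0.1796] 0.7
wrist handle [0.5608 0.1811 0.1778] 0.91
handle top 2796 [0.5608 0.1825 0.2366] [0.5363 0.1641 0.228 ] [0.581  0.2014 0.245 ]
wheel 12730 [0.5166 0.2045] 0.0523 [[0.4586 0.1471 0.1722]
 [0.5742 0.2626 0.1808]]
top handle_grip [0.3035 0.3275 0.2124] 0.62
top handle_grip [0.5218 0.4492 0.2111] 0.53
top wheel_hub [0.5184 0.2046 0.1816] 0.84
top wheel_hub [0.2528 0.3459 0.18  ] 0.74
top handle [0.2968 0.326  0.1763] 0.57
top handle [0.5227 0.4526 0.1828] 0.45Traceback (most recent call last):
  File "c.py", line 7, in <module>
    print('pos',s['tcp_pos'].round(4),'ang',np.degrees(a).round(1),'r',r.round(4),'yaw',y.round(3),'F',s['wrist_force'].round(1),'w',s['grip_width'].round(3))
                                                                                                                                     ^^^^^^^^^^^^^^^^^^^^^
AttributeError: 'float' object has no attribute 'round'
```

View pics/wrist5.png

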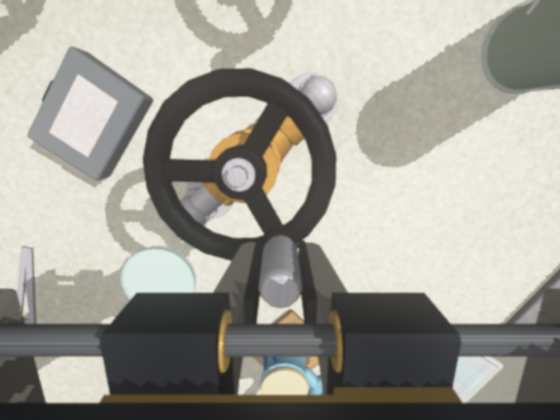

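Handle gripped, 21.3 mm opening against 22 mm, seen between the fingers at (280,270).

```bash
sed -i "s/s\['grip_width'\].round(3)/round(s['grip_width'],3)/" c.py; python3 c.py .5173 .2038 -15 24
```

```text
pos [0.5647 0.1788 0.2112] ang -27.8 r 0.0536 yaw 2.15 F [-0.4  0.1  5.4] w 0.234
[[np.float64(-0.55), np.float64(-1.29)], [np.float64(-0.16), np.float64(-1.4)], [np.float64(0.2), np.float64(-1.4)], [np.float64(0.57), np.float64(-1.29)], [np.float64(0.88), np.float64(-1.1)], [np.float64(1.13), np.float64(-0.84)], [np.float64(1.31), np.float64(-0.52)], [np.float64(1.4), np.float64(-0.15)]]
[[np.float64(1.4), np.float64(0.2)], [np.float64(1.29), np.float64(0.57)], [np.float64(1.1), np.float64(0.87)], [np.float64(0.84), np.float64(1.14)], [np.float64(0.52), np.float64(1.31)], [np.float64(0.15), np.float64(1.4)], [np.float64(-0.2), np.float64(1.39)], [np.float64(-0.57), np.float64(1.3)]]
[[np.float64(-0.87), np.float64(1.1)], [np.float64(-1.14), np.float64(0.84)], [np.float64(-1.31), np.float64(0.51)], [np.float64(-1.4), np.float64(0.16)], [np.float64(-1.39), np.float64(-0.21)], [np.float64(-1.3), np.float64(-0.56)], [np.float64(-1.1), np.float64(-0.88)], [np.float64(-0.84), np.float64(-1.13)]]
```

Call:
move_arm([
  [[0, 0, 0, -0.55, -1.29, 0, 0.9], [0, 0, 0, -0.16, -1.4, 0, 0.9], [0, 0, 0, 0.2, -1.4, 0, 0.9], [0, 0, 0, 0.57, -1.29, 0, 0.9]],
])

```text
t: 11.75
tcp_pos: [0.5193, 0.1503, 0.2112]
tcp_rot: [3.139, -0.001, 2.149]
wrist_force: [1.3, 11.7, 2.4]
grip_width: 0.231
```

Call:
move_arm([
  [[0, 0, 0, 0.88, -1.1, 0, 0.9], [0, 0, 0, 1.13, -0.84, 0, 0.9], [0, 0, 0, 1.31, -0.52, 0, 0.9], [0, 0, 0, 1.4, -0.15, 0, 0.9]],
])

```text
t: 12.08
tcp_pos: [0.4717, 0.1753, 0.2112]
tcp_rot: [3.139, 0.001, 2.149]
wrist_force: [8.0, 2.6, -0.1]
grip_width: 0.237
```

```bash
python3 c.py .5173 .2038 -15 16 -147.8
```

```text
pos [0.4717 0.1753 0.2112] ang -147.9 r 0.0538 yaw 2.149 F [ 8.   2.6 -0.1] w 0.237
[[np.float64(1.39), np.float64(0.21)], [np.float64(1.3), np.float64(0.56)], [np.float64(1.1), np.float64(0.87)], [np.float64(0.84), np.float64(1.14)], [np.float64(0.52), np.float64(1.31)], [np.float64(0.16), np.float64(1.4)], [np.float64(-0.21), np.float64(1.39)], [np.float64(-0.56), np.float64(1.3)]]
[[np.float64(-0.87), np.float64(1.1)], [np.float64(-1.14), np.float64(0.84)], [np.float64(-1.31), np.float64(0.52)], [np.float64(-1.4), np.float64(0.16)], [np.float64(-1.39), np.float64(-0.21)], [np.float64(-1.3), np.float64(-0.56)], [np.float64(-1.1), np.float64(-0.88)], [np.float64(-0.84), np.float64(-1.13)]]
```

```bash
cat > st.py <<'E'
from h import *
for k in range(3):
    p=cams.read_camera('wrist');X=cloud(p).reshape(-1,3)
    for C in((.5173,.2038),):
        r=np.hypot(X[:,0]-C[0],X[:,1]-C[1]);print([(lo,(r>lo/1e3).sum() and int(((r>=lo/1e3)&(r<(lo+2)/1e3)).sum()),np.nanmedian(X[(r>=lo/1e3)&(r<(lo+2)/1e3)&(X[:,2]>.16),2]).round(4)) for lo in range(0,20,2)])
        m=(r<.02)&(X[:,2]>.184);print('high',m.sum(),np.nanmedian(X[m],0).round(4))
        m=(abs(r-.054)<.004)&(X[:,2]>.17)&(X[:,2]<.185);print('rim',np.nanpercentile(X[m,2],[50,90]).round(4))
cv2.imwrite('pics/w6.png',p['pixels'][:,:,::-1])
E
python3 st.py
```

```text
[(0, 29, np.float64(0.1889)), (2, 75, np.float64(0.189)), (4, 86, np.float64(0.1887)), (6, 197, np.float64(0.1836)), (8, 237, np.float64(0.1823)), (10, 298, np.float64(0.1808)), (12, 346, np.float64(0.1803)), (14, 309, np.float64(0.1802)), (16, 394, np.float64(0.1794)), (18, 765, np.float64(0.1747))]
high 300 [0.5143 0.2058 0.1887]
rim [0.1791 0.18  ]
[(0, 33, np.float64(0.1889)), (2, 89, np.float64(0.1888)), (4, 166, np.float64(0.1884)), (6, 166, np.float64(0.1827)), (8, 225, np.float64(0.1822)), (10, 281, np.float64(0.1806)), (12, 393, np.float64(0.1803)), (14, 475, np.float64(0.1798)), (16, 713, np.float64(0.1752)), (18, 445, np.float64(0.1751))]
high 308 [0.5157 0.2036 0.1887]
rim [0.179 0.18 ]
[(0, 30, np.float64(0.1887)), (2, 85, np.float64(0.1888)), (4, 169, np.float64(0.1883)), (6, 170, np.float64(0.1827)), (8, 219, np.float64(0.1822)), (10, 279, np.float64(0.1806)), (12, 406, np.float64(0.1803)), (14, 466, np.float64(0.1799)), (16, 710, np.float64(0.175)), (18, 454, np.float64(0.1751))]
high 302 [0.5157 0.2036 0.1886]
rim [0.179 0.18 ]
```

View pics/w6.png

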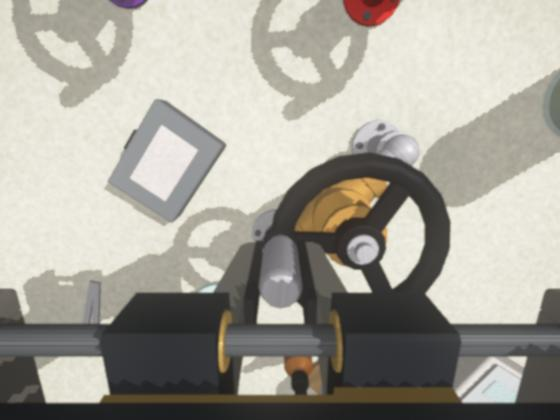

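Wheel follows. The stem top at 188.8 mm puts the valve about 0.7 turns open still.

Call:
move_arm([
  [[0, 0, 0, 1.39, 0.21, 0, 0.9], [0, 0, 0, 1.3, 0.56, 0, 0.9], [0, 0, 0, 1.1, 0.87, 0, 0.9], [0, 0, 0, 0.84, 1.14, 0, 0.9]],
])

```text
t: 12.57
tcp_pos: [0.4687, 0.2287, 0.2111]
tcp_rot: [-3.141, 0.001, 2.15]
wrist_force: [1.6, -4.1, 7.4]
grip_width: 0.231
```

Call:
move_arm([
  [[0, 0, 0, 0.52, 1.31, 0, 0.9], [0, 0, 0, 0.16, 1.4, 0, 0.9]],
])

```text
t: 12.73
tcp_pos: [0.4876, 0.2499, 0.2111]
tcp_rot: [-3.14, -0.0, 2.15]
wrist_force: [-0.4, -2.7, 8.6]
grip_width: 0.233
```

```bash
python3 st.py; python3 c.py .5173 .2038 -8 16 122.2
```

```text
[(0, 5, np.float64(0.1879)), (2, 38, np.float64(0.1876)), (4, 93, np.float64(0.1841)), (6, 131, np.float64(0.1832)), (8, 128, np.float64(0.1821)), (10, 140, np.float64(0.1812)), (12, 153, np.float64(0.1802)), (14, 144, np.float64(0.1799)), (16, 120, np.float64(0.1803)), (18, 113, np.float64(0.1777))]
high 139 [0.517  0.2085 0.1875]
rim [0.1791 0.18  ]
[(0, 7, np.float64(0.1875)), (2, 25, np.float64(0.1876)), (4, 100, np.float64(0.1862)), (6, 130, np.float64(0.183)), (8, 131, np.float64(0.1822)), (10, 138, np.float64(0.181)), (12, 151, np.float64(0.1803)), (14, 159, np.float64(0.1795)), (16, 126, np.float64(0.1747)), (18, 87, np.float64(0.1741))]
high 140 [0.5136 0.2065 0.1874]
rim [0.179  0.1798]
[(0, 5, np.float64(0.1881)), (2, 29, np.float64(0.1879)), (4, 96, np.float64(0.1858)), (6, 134, np.float64(0.1829)), (8, 123, np.float64(0.1822)), (10, 144, np.float64(0.181)), (12, 144, np.float64(0.1803)), (14, 175, np.float64(0.1797)), (16, 130, np.float64(0.1756)), (18, 74, np.float64(0.1742))]
high 141 [0.5139 0.2065 0.1875]
rim [0.1791 0.18  ]
pos [0.489  0.2505 0.2111] ang 121.2 r 0.0546 yaw 2.15 F [-1.4  4.   7.4] w 0.233
[[np.float64(-0.07), np.float64(0.75)], [np.float64(-0.16), np.float64(0.73)], [np.float64(-0.27), np.float64(0.71)], [np.float64(-0.37), np.float64(0.66)], [np.float64(-0.45), np.float64(0.6)], [np.float64(-0.54), np.float64(0.53)], [np.float64(-0.6), np.float64(0.46)], [np.float64(-0.66), np.float64(0.36)]]
[[np.float64(-0.7), np.float64(0.27)], [np.float64(-0.73), np.float64(0.17)], [np.float64(-0.75), np.float64(0.07)], [np.float64(-0.76), np.float64(-0.04)], [np.float64(-0.74), np.float64(-0.15)], [np.float64(-0.71), np.float64(-0.24)], [np.float64(-0.67), np.float64(-0.34)], [np.float64(-0.62), np.float64(-0.44)]]
```

Call:
move_arm([
  [[0, 0, 0, -0.07, 0.75, 0, 0.9], [0, 0, 0, -0.16, 0.73, 0, 0.9], [0, 0, 0, -0.27, 0.71, 0, 0.9], [0, 0, 0, -0.37, 0.66, 0, 0.9]],
])

```text
t: 13.22
tcp_pos: [0.5167, 0.2585, 0.2111]
tcp_rot: [3.141, -0.002, 2.15]
wrist_force: [-1.8, 4.0, 7.1]
grip_width: 0.227
```

Call:
move_arm([
  [[0, 0, 0, -0.45, 0.6, 0, 0.9], [0, 0, 0, -0.54, 0.53, 0, 0.9], [0, 0, 0, -0.6, 0.46, 0, 0.9], [0, 0, 0, -0.66, 0.36, 0, 0.9]],
])

```text
t: 13.55
tcp_pos: [0.546, 0.2502, 0.2112]
tcp_rot: [3.14, -0.001, 2.15]
wrist_force: [-0.7, 3.9, 5.9]
grip_width: 0.234
```

```bash
python3 st.py|tail -3; python3 c.py .5173 .2038 -5 24 58.2
```

```text
[(0, 27, np.float64(0.1873)), (2, 75, np.float64(0.1875)), (4, 156, np.float64(0.1869)), (6, 156, np.float64(0.1828)), (8, 198, np.float64(0.1825)), (10, 208, np.float64(0.1809)), (12, 259, np.float64(0.1806)), (14, 313, np.float64(0.1803)), (16, 617, np.float64(0.1736)), (18, 319, np.float64(0.1622))]
high 264 [0.5163 0.2049 0.1872]
rim [0.1792 0.1801]
pos [0.5469 0.2496 0.2112] ang 57.2 r 0.0546 yaw 2.149 F [4.9 4.  4.4] w 0.229
[[np.float64(-0.44), np.float64(0.18)], [np.float64(-0.44), np.float64(0.14)], [np.float64(-0.46), np.float64(0.11)], [np.float64(-0.47), np.float64(0.06)], [np.float64(-0.47), np.float64(0.02)], [np.float64(-0.47), np.float64(-0.02)], [np.float64(-0.47), np.float64(-0.06)], [np.float64(-0.46), np.float64(-0.1)]]
[[np.float64(-0.45), np.float64(-0.15)], [np.float64(-0.43), np.float64(-0.18)], [np.float64(-0.42), np.float64(-0.21)], [np.float64(-0.4), np.float64(-0.25)], [np.float64(-0.37), np.float64(-0.29)], [np.float64(-0.35), np.float64(-0.32)], [np.float64(-0.32), np.float64(-0.35)], [np.float64(-0.29), np.float64(-0.37)]]
[[np.float64(-0.25), np.float64(-0.4)], [np.float64(-0.22), np.float64(-0.41)], [np.float64(-0.18), np.float64(-0.44)], [np.float64(-0.14), np.float64(-0.45)], [np.float64(-0.1), np.float64(-0.46)], [np.float64(-0.07), np.float64(-0.47)], [np.float64(-0.02), np.float64(-0.47)], [np.float64(0.02), np.float64(-0.47)]]
```

Call:
move_arm([
  [[0, 0, 0, -0.44, 0.18, 0, 0.9], [0, 0, 0, -0.44, 0.14, 0, 0.9], [0, 0, 0, -0.46, 0.11, 0, 0.9], [0, 0, 0, -0.47, 0.06, 0, 0.9]],
])

```text
t: 14.03
tcp_pos: [0.56, 0.2375, 0.2112]
tcp_rot: [3.14, -0.0, 2.15]
wrist_force: [0.6, 4.9, 6.5]
grip_width: 0.234
```

Call:
move_arm([
  [[0, 0, 0, -0.47, 0.02, 0, 0.9], [0, 0, 0, -0.47, -0.02, 0, 0.9], [0, 0, 0, -0.47, -0.06, 0, 0.9]],
])

```text
t: 14.28
tcp_pos: [0.5672, 0.2251, 0.2112]
tcp_rot: [3.14, 0.0, 2.15]
wrist_force: [1.3, 2.4, 7.4]
grip_width: 0.233
```

Call:
move_arm([
  [[0, 0, 0, -0.46, -0.1, 0, 0.9], [0, 0, 0, -0.45, -0.15, 0, 0.9]],
])

```text
t: 14.45
tcp_pos: [0.57, 0.2159, 0.2112]
tcp_rot: [3.14, 0.0, 2.15]
wrist_force: [1.9, 2.7, 5.9]
grip_width: 0.236
```

Call:
move_arm([
  [[0, 0, 0, -0.43, -0.18, 0, 0.9], [0, 0, 0, -0.42, -0.21, 0, 0.9]],
])

```text
t: 14.62
tcp_pos: [0.5712, 0.2065, 0.2112]
tcp_rot: [3.141, 0.0, 2.15]
wrist_force: [0.5, 1.7, 7.2]
grip_width: 0.234
```

Call:
move_arm([
  [[0, 0, 0, -0.4, -0.25, 0, 0.9], [0, 0, 0, -0.37, -0.29, 0, 0.9]],
])

```text
t: 14.78
tcp_pos: [0.5707, 0.1971, 0.2111]
tcp_rot: [3.141, 0.0, 2.15]
wrist_force: [0.4, 1.6, 6.3]
grip_width: 0.232
```

```bash
python3 st.py|tail -3
```

```text
[(0, 33, np.float64(0.1864)), (2, 434, np.float64(0.2995)), (4, 1090, np.float64(0.3015)), (6, 876, np.float64(0.304)), (8, 1083, np.float64(0.3035)), (10, 1487, np.float64(0.3064)), (12, 2716, np.float64(0.3098)), (14, 2542, np.float64(0.3089)), (16, 2568, np.float64(0.3092)), (18, 2580, np.float64(0.3095))]
high 12770 [0.5265 0.1997 0.3094]
rim [0.1792 0.1801]
```

Call:
move_arm([
  [[0, 0, 0, -0.35, -0.32, 0, 0.9], [0, 0, 0, -0.32, -0.35, 0, 0.9]],
])

```text
t: 15.1
tcp_pos: [0.5694, 0.1899, 0.2113]
tcp_rot: [3.137, -0.002, 2.149]
wrist_force: [5.3, 28.4, -4.6]
grip_width: 0.233
```

Call:
move_arm([
  [[0, 0, 0, -0.08, -0.1, 0, 0.9], [0, 0, 0, 0, 0, 0, 0.9], [0, 0, 0, 0, 0, 0, 0.9], [0, 0, 0, 0, 0, 0, 0.9], [0, 0, 0, 0, 0, 0, 0.9]],
])

```text
t: 15.52
tcp_pos: [0.5694, 0.1902, 0.2113]
tcp_rot: [3.135, -0.003, 2.149]
wrist_force: [3.7, 16.8, -0.7]
grip_width: 0.233
```

```bash
python3 c.py .5173 .2038 15 48 -17.8;python3 v.py 7.png | tail -6;python3 - <<'E'
import numpy as np
P=np.array([[.5646,.1788],[.5193,.1503],[.4717,.1753],[.4687,.2287],[.489,.2505],[.5167,.2585],[.5469,.2496],[.56,.2375],[.5672,.2251],[.57,.2159],[.5712,.2065],[.5707,.1971]])
s=np.linalg.lstsq(np.c_[2*P,np.ones(len(P))],(P**2).sum(1),rcond=None)[0];print(s[:2],np.sqrt(s[2]+s[:2]@s[:2]))
E
```

```text
pos [0.5694 0.1902 0.2113] ang -14.6 r 0.0538 yaw 2.149 F [ 3.7 16.8 -0.7] w 0.233
[[np.float64(1.02), np.float64(0.97)], [np.float64(1.24), np.float64(0.67)], [np.float64(1.37), np.float64(0.33)], [np.float64(1.41), np.float64(-0.04)], [np.float64(1.35), np.float64(-0.4)], [np.float64(1.21), np.float64(-0.74)], [np.float64(0.97), np.float64(-1.02)], [np.float64(0.67), np.float64(-1.24)]]
[[np.float64(0.32), np.float64(-1.37)], [np.float64(-0.03), np.float64(-1.41)], [np.float64(-0.41), np.float64(-1.35)], [np.float64(-0.73), np.float64(-1.2)], [np.float64(-1.03), np.float64(-0.97)], [np.float64(-1.24), np.float64(-0.68)], [np.float64(-1.37), np.float64(-0.32)], [np.float64(-1.41), np.float64(0.03)]]
[[np.float64(-1.35), np.float64(0.41)], [np.float64(-1.2), np.float64(0.73)], [np.float64(-0.97), np.float64(1.03)], [np.float64(-0.67), np.float64(1.24)], [np.float64(-0.33), np.float64(1.37)], [np.float64(0.04), np.float64(1.41)], [np.float64(0.4), np.float64(1.35)], [np.float64(0.74), np.float64(1.2)]]
[[np.float64(1.02), np.float64(0.97)], [np.float64(1.24), np.float64(0.67)], [np.fl
[... 443 characters left out ...]
, np.float64(-0.68)], [np.float64(-1.37), np.float64(-0.32)], [np.float64(-1.41), np.float64(0.03)]]
[[np.float64(-1.35), np.float64(0.41)], [np.float64(-1.2), np.float64(0.73)], [np.float64(-0.97), np.float64(1.03)], [np.float64(-0.67), np.float64(1.24)], [np.float64(-0.33), np.float64(1.37)], [np.float64(0.04), np.float64(1.41)], [np.float64(0.4), np.float64(1.35)], [np.float64(0.74), np.float64(1.2)]]
top handle_grip [0.5209 0.4486 0.2135] 0.7
top handle_grip [0.3015 0.3257 0.2115] 0.58
top wheel_hub [0.2542 0.3466 0.1811] 0.89
top wheel_hub [0.4713 0.4738 0.1814] 0.66
top handle [0.3016 0.3244 0.1765] 0.69
top handle [0.5232 0.4544 0.1811] 0.52
[0.51715055 0.20444561] 0.05407364156150406
```

Stop found: handle stalls at −14.6° with 17–28 N, after 347° of closing (0.96 turns, inside the stated range), stem 186 mm as expected when closed. Now I open two turns.

Call:
move_arm([
  [[0, 0, 0, 1.02, 0.97, 0, 0.9], [0, 0, 0, 1.24, 0.67, 0, 0.9], [0, 0, 0, 0, 0, 0, 0.9]],
])

```text
t: 16.17
tcp_pos: [0.5699, 0.2162, 0.2112]
tcp_rot: [3.14, 0.0, 2.15]
wrist_force: [2.6, 3.3, 6.5]
grip_width: 0.233
```

```bash
python3 c.py .5173 .2042 15 1|head -1
```

```text
pos [0.5699 0.2162 0.2112] ang 12.8 r 0.054 yaw 2.15 F [2.6 3.3 6.5] w 0.233
```

Call:
move_arm([
  [[0, 0, 0, 1.37, 0.33, 0, 0.9], [0, 0, 0, 1.41, -0.04, 0, 0.9], [0, 0, 0, 1.35, -0.4, 0, 0.9], [0, 0, 0, 1.21, -0.74, 0, 0.9], [0, 0, 0, 0.97, -1.02, 0, 0.9], [0, 0, 0, 0.67, -1.24, 0, 0.9]],
])

```text
t: 16.67
tcp_pos: [0.5056, 0.2574, 0.2112]
tcp_rot: [3.139, -0.0, 2.15]
wrist_force: [2.5, 0.7, 6.8]
grip_width: 0.233
```

Call:
move_arm([
  [[0, 0, 0, 0.32, -1.37, 0, 0.9], [0, 0, 0, -0.03, -1.41, 0, 0.9], [0, 0, 0, -0.41, -1.35, 0, 0.9], [0, 0, 0, -0.73, -1.2, 0, 0.9], [0, 0, 0, -1.03, -0.97, 0, 0.9], [0, 0, 0, -1.24, -0.68, 0, 0.9], [0, 0, 0, -1.37, -0.32, 0, 0.9], [0, 0, 0, -1.41, 0.03, 0, 0.9]],
])

```text
t: 17.33
tcp_pos: [0.478, 0.167, 0.2112]
tcp_rot: [3.137, -0.0, 2.149]
wrist_force: [9.9, 12.8, -1.9]
grip_width: 0.233
```

Call:
move_arm([
  [[0, 0, 0, -1.35, 0.41, 0, 0.9], [0, 0, 0, -1.2, 0.73, 0, 0.9], [0, 0, 0, -0.97, 1.03, 0, 0.9], [0, 0, 0, -0.67, 1.24, 0, 0.9], [0, 0, 0, -0.33, 1.37, 0, 0.9], [0, 0, 0, 0.04, 1.41, 0, 0.9], [0, 0, 0, 0.4, 1.35, 0, 0.9], [0, 0, 0, 0.74, 1.2, 0, 0.9]],
])

```text
t: 18.0
tcp_pos: [0.5682, 0.1862, 0.2111]
tcp_rot: [-3.14, -0.0, 2.149]
wrist_force: [-6.5, -0.2, 11.7]
grip_width: 0.237
```

```bash
python3 c.py .5173 .2042 15 1|head -1
```

```text
pos [0.5682 0.1862 0.2111] ang -19.5 r 0.054 yaw 2.149 F [-6.5 -0.2 11.7] w 0.237
```

Call:
move_arm([
  [[0, 0, 0, 1.02, 0.97, 0, 0.9], [0, 0, 0, 1.24, 0.67, 0, 0.9], [0, 0, 0, 1.37, 0.33, 0, 0.9], [0, 0, 0, 1.41, -0.04, 0, 0.9], [0, 0, 0, 1.35, -0.4, 0, 0.9], [0, 0, 0, 1.21, -0.74, 0, 0.9], [0, 0, 0, 0.97, -1.02, 0, 0.9], [0, 0, 0, 0.67, -1.24, 0, 0.9]],
])

```text
t: 18.67
tcp_pos: [0.5057, 0.2574, 0.2112]
tcp_rot: [3.139, -0.001, 2.15]
wrist_force: [1.7, 2.3, 6.1]
grip_width: 0.232
```

Call:
move_arm([
  [[0, 0, 0, 0.32, -1.37, 0, 0.9], [0, 0, 0, -0.03, -1.41, 0, 0.9], [0, 0, 0, -0.41, -1.35, 0, 0.9], [0, 0, 0, -0.73, -1.2, 0, 0.9], [0, 0, 0, -1.03, -0.97, 0, 0.9], [0, 0, 0, -1.24, -0.68, 0, 0.9], [0, 0, 0, -1.37, -0.32, 0, 0.9], [0, 0, 0, -1.41, 0.03, 0, 0.9]],
])

```text
t: 19.33
tcp_pos: [0.4781, 0.1669, 0.2112]
tcp_rot: [3.137, -0.0, 2.149]
wrist_force: [9.8, 11.9, -2.3]
grip_width: 0.232
```

Call:
move_arm([
  [[0, 0, 0, -1.35, 0.41, 0, 0.9], [0, 0, 0, -1.2, 0.73, 0, 0.9], [0, 0, 0, -0.97, 1.03, 0, 0.9], [0, 0, 0, -0.67, 1.24, 0, 0.9], [0, 0, 0, -0.33, 1.37, 0, 0.9], [0, 0, 0, 0.04, 1.41, 0, 0.9], [0, 0, 0, 0.4, 1.35, 0, 0.9], [0, 0, 0, 0.74, 1.2, 0, 0.9]],
])

```text
t: 20.0
tcp_pos: [0.5682, 0.1862, 0.2111]
tcp_rot: [-3.14, -0.0, 2.149]
wrist_force: [-6.3, -0.8, 12.4]
grip_width: 0.232
```

Call:
move_arm([
  [[0, 0, 0, 0, 0, 0, 0.9], [0, 0, 0, 0, 0, 0, 0.9], [0, 0, 0, 0, 0, 0, 0.9], [0, 0, 0, 0, 0, 0, 0.9]],
])

```text
t: 20.33
tcp_pos: [0.5682, 0.1867, 0.2111]
tcp_rot: [3.141, -0.0, 2.15]
wrist_force: [-0.5, 2.9, 8.7]
grip_width: 0.231
```

```bash
python3 c.py .5173 .2042 3 1; python3 c.py .5173 .2038 3 1|head -1
```

```text
pos [0.5682 0.1867 0.2111] ang -19.0 r 0.0538 yaw 2.15 F [-0.5  2.9  8.7] w 0.231
[[np.float64(0.17), np.float64(0.23)]]
pos [0.5682 0.1867 0.2111] ang -18.6 r 0.0537 yaw 2.15 F [-0.5  2.9  8.7] w 0.231
```

Call:
move_arm([
  [[0, 0, 0, 0.23, 0.3, 0, 0.9], [0, 0, 0, 0, 0, 0, 0.9], [0, 0, 0, 0, 0, 0, 0.9], [0, 0, 0, 0, 0, 0, 0.9], [0, 0, 0, 0, 0, 0, 0.9], [0, 0, 0, 0, 0, 0, 0.9], [0, 0, 0, 0, 0, 0, 0.9], [0, 0, 0, 0, 0, 0, 0.9]],
])

```text
t: 21.0
tcp_pos: [0.5692, 0.1899, 0.2111]
tcp_rot: [-3.141, -0.0, 2.149]
wrist_force: [-0.4, 1.5, 9.1]
grip_width: 0.233
```

```bash
python3 c.py .5173 .2038 3 1|head -1
python3 - <<'E'
from h import *
p=snap('wrist','w8.png')
E
python3 - <<'E'
import sys; sys.path.insert(0,'.')
from h import *
p=snap('scene','s8.png')
for nm in('trigger_pad','petri_dish','dropper_bottle','slide_box','forceps','vertebra_model','handle_grip'):
    for r in cams.mark_of(p,nm)[:1]: print(nm,np.round(r['centre'],3),round(r['p'],2))
E
```

```text
pos [0.5692 0.1899 0.2111] ang -15.0 r 0.0538 yaw 2.149 F [-0.4  1.5  9.1] w 0.233
trigger_pad [ 0.595 -0.25   0.151] 0.74
petri_dish [ 0.499 -0.005  0.003] 0.61
dropper_bottle [0.615 0.006 0.004] 0.59
slide_box [ 0.341  0.135 -0.001] 0.81
vertebra_model [ 0.702 -0.008 -0.003] 0.83
handle_grip [0.3   0.32  0.215] 0.66
```

View pics/w8.png

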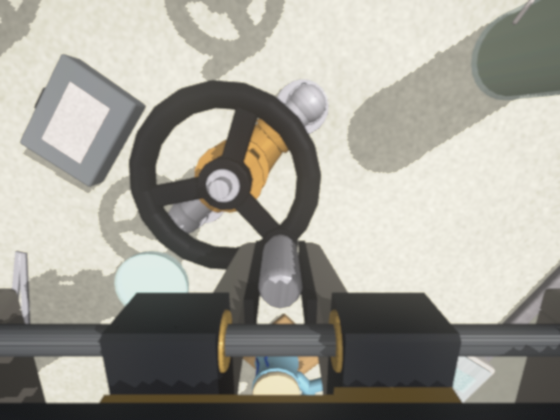

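The handle is between the fingers at (280,270), the stem at (222,185) stands visibly higher, and the bystanders are in place. Handing in.

```bash
python3 -c "
from h import *
print(robot.sign_off())"
```

```text
the job is handed in; nothing more can be done
None
```

I bled the blow gun, closed the wheel valve to its stop, opened it two turns and handed the job in. The arm is still gripping the handle and holding the setting. No verdict was reported; by my own checks every step was met.

- **Trigger:** I squeezed it for about 2 s rather than the one second you asked for. The jaws reached 47.4 mm, against the 47 mm expected when fully squeezed. After release, the trigger was back at its starting position in both later pictures.
- **Closing:** the wheel turned 347° clockwise (0.96 turns) and stalled at a handle angle of −14.6° with 17–28 N. The stem read 186.4 mm just before that, close to the 186 mm expected when closed.
- **Opening:** I turned it back two full turns, and the handle rests at −15.0°. That is within about 0.5° of exactly two turns. The grip is closed on the handle (set to 30 N), with under 2 N sideways.
- **Bystanders:** the petri dish, dropper bottle, slide box and vertebra model were found within about 5 mm of where they started. In the last scene picture the networks did not report the forceps and reported a decoy valve's handle instead of this one. I checked the handle in the wrist picture. For the forceps I have no final position; the arm never went near them.

The run took about 21 s of the 72 s allowed.

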